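Find the off-balance rotor on the knife edge

TASK

Four rotors lean on the knife edge with their red ends up, and one of them is off balance. Find it by pressing rotors over, where they sit, until the red end is fully down and letting go: a sound rotor stays there, the off-balance one tips back. Stand the off-balance rotor on its hub in the red tray, and leave the three sound ones on the knife edge with their red ends down, without disturbing the spool and the jars.

Things in the scene. Friction and masses are not known exactly. Their poses are not given: they have to be found in the camera images.
- stand: Fixed balancing stand: base plate 150 (x) x 280 (y) x 10 mm; an upright steel knife edge along its y over the middle, crest 50 mm above the bench; on either side, at its x = +50 and -50 mm, a parallel rail with a round rubber top 34 mm above the bench. Origin on the bench under the middle of the knife edge.
- tray: Fixed red reject tray, open on top, 190 (its x) x 110 (its y) x 20 mm, walls and floor 4 mm. Origin on the bench under its centre.
- rotor_a: One of four loose rotors that look alike, 130 mm long, about 90 g, in any order along the edge, about 64 mm apart. Origin: in the V groove (along its y) under the hub, on the knife edge. Red end at its +x. Heights along its z from the origin: hub -6 to 14 mm (25 mm wide), flat 20 mm wide blades 2 to 6, then a 12 mm thick stub shaft up to 48, to pick it up by.
- rotor_a_red (a point): Centre of the red blade end's top face, 52 mm from the hub axis. 69 mm above the bench at the start (rotor leans 18 degrees, plain end on a rail), 38 mm when pressed fully down (18 degrees the other way). Tipping takes under 1 N; press less than 50 mm from the hub. A balanced rotor stays; an off-balance one (plain blade too heavy) tips back at once.
- rotor_b: One of four loose rotors that look alike, 130 mm long, about 90 g, in any order along the edge, about 64 mm apart. Origin: in the V groove (along its y) under the hub, on the knife edge. Red end at its +x. Heights along its z from the origin: hub -6 to 14 mm (25 mm wide), flat 20 mm wide blades 2 to 6, then a 12 mm thick stub shaft up to 48, to pick it up by.
- rotor_b_red (a point): Centre of the red blade end's top face, 52 mm from the hub axis. 69 mm above the bench at the start (rotor leans 18 degrees, plain end on a rail), 38 mm when pressed fully down (18 degrees the other way). Tipping takes under 1 N; press less than 50 mm from the hub. A balanced rotor stays; an off-balance one (plain blade too heavy) tips back at once.
- rotor_c: One of four loose rotors that look alike, 130 mm long, about 90 g, in any order along the edge, about 64 mm apart. Origin: in the V groove (along its y) under the hub, on the knife edge. Red end at its +x. Heights along its z from the origin: hub -6 to 14 mm (25 mm wide), flat 20 mm wide blades 2 to 6, then a 12 mm thick stub shaft up to 48, to pick it up by.
- rotor_c_red (a point): Centre of the red blade end's top face, 52 mm from the hub axis. 69 mm above the bench at the start (rotor leans 18 degrees, plain end on a rail), 38 mm when pressed fully down (18 degrees the other way). Tipping takes under 1 N; press less than 50 mm from the hub. A balanced rotor stays; an off-balance one (plain blade too heavy) tips back at once.
- rotor_d: One of four loose rotors that look alike, 130 mm long, about 90 g, in any order along the edge, about 64 mm apart. Origin: in the V groove (along its y) under the hub, on the knife edge. Red end at its +x. Heights along its z from the origin: hub -6 to 14 mm (25 mm wide), flat 20 mm wide blades 2 to 6, then a 12 mm thick stub shaft up to 48, to pick it up by.
- rotor_d_red (a point): Centre of the red blade end's top face, 52 mm from the hub axis. 69 mm above the bench at the start (rotor leans 18 degrees, plain end on a rail), 38 mm when pressed fully down (18 degrees the other way). Tipping takes under 1 N; press less than 50 mm from the hub. A balanced rotor stays; an off-balance one (plain blade too heavy) tips back at once.
- spool: Grey spool of solder wire, 72 x 63 x 53 mm, a bystander. Origin at the centre of its underside.
- white_jar: Small clear jar with white cap, 36 x 36 x 48 mm, a bystander. Origin at the centre of its underside.
- blue_jar: Small clear jar with blue cap, 36 x 36 x 48 mm, a bystander. Origin at the centre of its underside.

How it is judged:
At the end, for the whole second after the job is handed in: Three rotors: groove within 6 mm of the knife edge, red end's top under 43 mm above the bench, staying so untouched. The fourth: origin within 70 mm along and 45 mm across of the tray's centre, under 30 mm above the bench, shaft within 0.4 rad of upright. All at rest (under 2 cm/s) (((x of rotor_a in the frame of tray between -0.07 and 0.07 m and y of rotor_a in the frame of tray between -0.045 and 0.045 m and height (world z) of rotor_a below 0.03 m and angle between rotor_a's own z axis and vertical below 0.4 rad and linear speed of rotor_a below 0.02 m/s) or (x of rotor_a in the frame of stand between -0.006 and 0.006 m and z of rotor_a in the frame of stand between 0.043 and 0.054 m and y of rotor_a in the frame of stand between -0.13 and 0.13 m and z of rotor_a_red in the frame of stand below 0.043 m and linear speed of rotor_a below 0.02 m/s)) and ((x of rotor_b in the frame of tray between -0.07 and 0.07 m and y of rotor_b in the frame of tray between -0.045 and 0.045 m and height (world z) of rotor_b below 0.03 m and angle between rotor_b's own z axis and vertical below 0.4 rad and linear speed of rotor_b below 0.02 m/s) or (x of rotor_b in the frame of stand between -0.006 and 0.006 m and z of rotor_b in the frame of stand between 0.043 and 0.054 m and y of rotor_b in the frame of stand between -0.13 and 0.13 m and z of rotor_b_red in the frame of stand below 0.043 m and linear speed of rotor_b below 0.02 m/s)) and ((x of rotor_c in the frame of tray between -0.07 and 0.07 m and y of rotor_c in the frame of tray between -0.045 and 0.045 m and height (world z) of rotor_c below 0.03 m and angle between rotor_c's own z axis and vertical below 0.4 rad and linear speed of rotor_c below 0.02 m/s) or (x of rotor_c in the frame of stand between -0.006 and 0.006 m and z of rotor_c in the frame of stand between 0.043 and 0.054 m and y of rotor_c in the frame of stand between -0.13 and 0.13 m and z of rotor_c_red in the frame of stand below 0.043 m and linear speed of rotor_c below 0.02 m/s)) and ((x of rotor_d in the frame of tray between -0.07 and 0.07 m and y of rotor_d in the frame of tray between -0.045 and 0.045 m and height (world z) of rotor_d below 0.03 m and angle between rotor_d's own z axis and vertical below 0.4 rad and linear speed of rotor_d below 0.02 m/s) or (x of rotor_d in the frame of stand between -0.006 and 0.006 m and z of rotor_d in the frame of stand between 0.043 and 0.054 m and y of rotor_d in the frame of stand between -0.13 and 0.13 m and z of rotor_d_red in the frame of stand below 0.043 m and linear speed of rotor_d below 0.02 m/s)) and height (world z) of any of rotor_a, rotor_b, rotor_c, rotor_d below 0.03 m and height (world z) of any of rotor_a, rotor_b above 0.04 m and height (world z) of any of rotor_a, rotor_c above 0.04 m and height (world z) of any of rotor_a, rotor_d above 0.04 m and height (world z) of any of rotor_b, rotor_c above 0.04 m and height (world z) of any of rotor_b, rotor_d above 0.04 m and height (world z) of any of rotor_c, rotor_d above 0.04 m).
It fails at once if a spool or jar behind the work is moved by more than 3 cm (distance of any of spool, white_jar, blue_jar from where it was at the start of the episode above 0.03 m).
It also fails if it takes over 51 s, if anything falls off the work surface, if the arm or the gripper's body presses on something with over 40 N, if the wrist force passes 120 N, or if a joint passes its speed limit or range.

ROBOT

A 6-joint arm with a two-finger parallel gripper is mounted at the origin on a cart in front of the work surface, level with it; the furniture and walls round the work are solid. World frame = base frame: x ahead of the robot, y to its left, z up, the work surface at z = 0. Lengths are in m, angles in rad, forces in N, time in s.
With the tool pointing down it reaches from about 0.325 to 0.85 m from the base axis. Payload 15.5 kg.
Tool frame: the origin (TCP) lies on the centre line of the jaws, within the pads' length; the fingertips stand 17 mm ahead of it and the grasp point (between the pads) lies 2 mm behind it; z points along the fingers, y is the line along which they close (so a half turn about z gives the same grasp; the last joint's range is limited). The gripper opens to 91 mm and grips with 3 to 60 N. Pads are 32 mm wide; open, the fingers measure 118 mm over their backs; the gripper's body (76 mm by 178 mm) begins 60 mm behind the grasp point.
Start: joints at [1.081, 0.494, 1.345, -0, 1.302, -0.096], TCP at [0.24, 0.577, 0.207] pointing down, gripper open.
Joint ranges: [-2.91, 2.91], [-0.82, 2.16], [0.22, 2.67], [-1.22, 4.37], [0.12, 2.79], [-3.08, 3.08]. Speed limits (rad/s): [1.89, 1.89, 2.57, 3.01, 3.01, 3.01].

INTERFACE

Orientations are given as a unit quaternion [x, y, z, w].
In Python, from station import observe, get_image, hand_in gives the robot as it stands.
- The arm moves only by the tool arm_command, never from a script. Its argument "targets" is a list of rows, each a list of 7 numbers: the opening, from 0 (shut) to 1 (fully open), then the shift along the world's x, y, z each as a share of 200 mm, from -1 to 1, then the turn, a rotation vector about the world's x, y, z each as a share of 0.5 rad, from -1 to 1. A call has 1 to 12 rows; each row is the pose to reach, as a shift and turn from the pose commanded when the call began; what a row does not reach only later rows make up. A row lasts 1/12 s, in which the tool goes at most 41.7 mm and 7.16 degrees, less where a joint would pass 70% of its speed; a pose out of reach is approached as far as the arm can. A call with a number of a shift or a turn outside -1 to 1 is refused whole. A call with a gripper value outside its range is refused whole. The fingers move at their own pace and stop on an object; "grip_force" is the grip in N (left out, the last holds). Time passes only in rows, so rows that repeat a pose let the fingers close. It gives the time, the measured TCP pose, the force, the opening and the grip force at its end, in the units of the state.
- observe(): the state, without advancing time (a new reading comes with each control period).
- get_image(name): name is "side" or "top" or "wrist"; returns a dict with "img" (384x512x3 uint8, red, green, blue), "K" (3x3 intrinsics, pixels), "camera_from_world" (4x4, takes a point from world to camera coordinates). Camera axes: x right, y down, z forward; pixel columns grow to the right and rows downward; lengths in m; the calibration is good to about 2 mm. The wrist camera is an equidistant fisheye: a pixel r from the principal point sees the ray r / f radians off the axis. A picture is of the moment at which its call begins. There is no depth.
- hand_in(): hands the job in; it is judged then, once.
The state is a dict: "t": time; "qpos": joint angles; "dq": joint speeds; "joint_efforts": joint torques, N m; "eef_pos": TCP position; "tcp_rot": TCP orientation; "contact_force": force on the tool from outside, world axes, zero at the start; "torque": the same for the moment, N m; "opening": opening from 0.0 (shut) to 1.0 (fully open); "grip_force": force on a finger pad.
Only numpy, scipy, OpenCV 4.12 (cv2) and the standard library are available. Lean on these libraries where they do the work, as an engineer would, in place of code of your own. Each camera call takes 0.05 s, during which the arm holds its last target. There are 200 camera calls.

## Working session

There is one attempt and no reset: what is moved stays moved. The work goes in short steps, Python scripts to look and compute and a tool call to move; the robot and the scene stay as the last step left them, time stands still between calls to the robot, and variables do not carry over. Pictures are saved under pics/ and viewed, at most 13 in all, crops included, and the job is handed in when it is done.

Besides the shell and the picture viewer there is one more tool, called after "Call:" as name(argument=value, ...) on one line, values as JSON. arm_command: Moves the arm, as the interface text tells. Shift numbers are shares of 200 mm and turn numbers shares of 0.5 rad, none past 1 either way. Its arguments: {"type":"object","properties":{"targets":{"type":"array","items":{"type":"array","items":{"type":"number"}}},"grip_force":{"type":"number"}},"required":["targets"]}

```bash
mkdir -p pics; cat > h.py <<'E'
import numpy as np, cv2
from station import observe, get_image, hand_in
def snap(n,f=None):
    d=get_image(n)
    if f: cv2.imwrite('pics/'+f,d['img'][:,:,::-1])
    return d
def ray(d,u,v):
    K=np.array(d['K']);T=np.array(d['camera_from_world']);R=T[:3,:3]
    c=-R.T@T[:3,3]; r=R.T@np.linalg.solve(K,[u,v,1.]); return c,r
def onz(d,u,v,z):
    c,r=ray(d,u,v); return c+r*(z-c[2])/r[2]
def proj(d,p):
    T=np.array(d['camera_from_world']);q=T[:3,:3]@np.array(p)+T[:3,3];q=np.array(d['K'])@q;return q[:2]/q[2]
def blobs(d,amin=30):
    hsv=cv2.cvtColor(d['img'],cv2.COLOR_RGB2HSV)
    m=(((hsv[...,0]<8)|(hsv[...,0]>172))&(hsv[...,1]>130)&(hsv[...,2]>70)).astype('uint8')
    n,l,s,c=cv2.connectedComponentsWithStats(m)
    return [(s[i].tolist(),c[i].round(1).tolist()) for i in range(1,n) if s[i][4]>amin],l
E
python3 - <<'E'
from h import *
for n in('top','side'):
    d=snap(n,n+'0.png'); print(n,[ (b,onz(d,*b[1],.069 if b[0][4]<1500 else .02).round(3)) for b in blobs(d)[0]])
    print(np.array(d['K']).round(0).tolist(),ray(d,256,192)[0].round(3),ray(d,256,192)[1].round(2))
print(observe())
E
```

```text
top [(([245, 117, 28, 41, 661], [258.9, 137.2]), array([ 0.717, -0.107,  0.069])), (([141, 189, 10, 9, 63], [145.8, 193.5]), array([0.581, 0.148, 0.069])), (([310, 191, 54, 82, 619], [333.9, 232.6]), array([ 0.496, -0.277,  0.069])), (([196, 197, 10, 8, 59], [200.7, 200.7]), array([0.566, 0.025, 0.069])), (([455, 198, 16, 14, 169], [462.3, 204.7]), array([ 0.563, -0.578,  0.069])), (([162, 237, 11, 9, 70], [166.9, 241.0]), array([0.475, 0.097, 0.069])), (([219, 245, 11, 9, 70], [224.1, 248.5]), array([ 0.459, -0.03 ,  0.069])), (([442, 270, 38, 16, 120], [462.3, 275.9]), array([ 0.402, -0.564,  0.069])), (([440, 273, 34, 26, 130], [454.7, 287.4]), array([ 0.377, -0.545,  0.069]))]
[[409.0, 0.0, 247.0], [0.0, 409.0, 191.0], [0.0, 0.0, 1.0]] [ 0.434 -0.048  0.988] [ 0.16 -0.06 -0.99]
side [(([277, 82, 10, 7, 63], [281.4, 85.0]), array([ 0.569, -0.532,  0.069])), (([332, 93, 10, 12, 34], [335.8, 97.7]), array([ 0.415, -0.474,  0.069])), (([335, 96, 17, 12, 46], [343.5, 102.7]), array([ 0.396, -0.447,  0.069])), (([261, 134, 78, 31, 758], [298.4, 147.2]), array([ 0.511, -0.211,  0.069]))
[... 465 characters left out ...]
-0.77 -0.63]
{'t': 0.1, 'qpos': array([ 1.08048327e+00,  4.94120229e-01,  1.34606103e+00, -3.71985433e-06,
        1.30246124e+00, -9.55397122e-02]), 'dq': array([ 0.00012371, -0.00026022, -0.00218789, -0.00024191,  0.00141759,
        0.00048989]), 'joint_efforts': array([ 2.31723689e-04, -8.80228972e+01, -3.82546234e+01,  7.07212603e-02,
        4.81507962e-02, -2.87547505e-05]), 'eef_pos': array([0.24023825, 0.57662392, 0.20640115]), 'tcp_rot': array([ 1.96106908e-01,  9.80582381e-01, -5.03081601e-04, -1.49857811e-04]), 'contact_force': array([ 0.27744813,  0.58191323, -0.29479389]), 'torque': array([-0.07076379, -0.01479504,  0.02838617]), 'grip_force': 0.0, 'opening': 1.003139234171092}
```

View pics/top0.png

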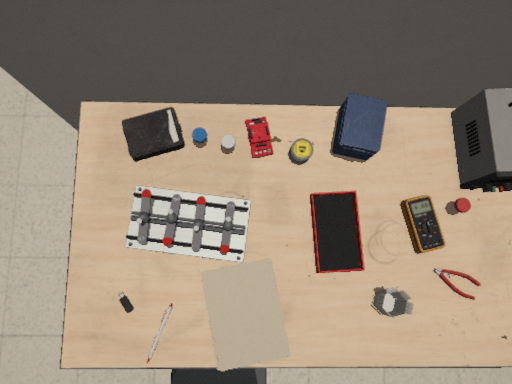

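View pics/side0.png

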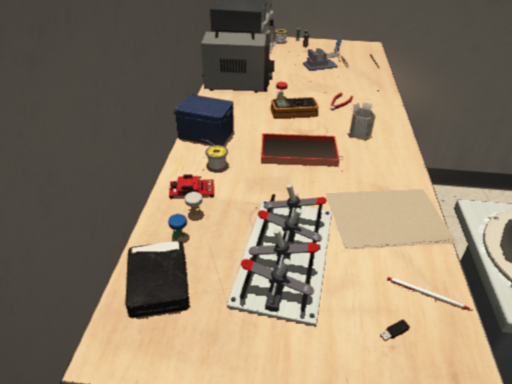

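Top view: stand around (190,223), with red ends at (146,193), (167,241), (201,201) and (224,249), alternating sides. The red tray is at (337,232), and the jars and spool are at (200,135), (228,144) and (302,151). The two views agree on the red points at z=0.069. I'll refine the stand and tray once, then move.

```bash
python3 - <<'E'
from h import *
for n,win in(('top',(120,180,260,270)),('side',(225,190,340,325))):
    d=snap(n); im=d['img']; hsv=cv2.cvtColor(im,cv2.COLOR_RGB2HSV)
    m=((hsv[...,1]<40)&(hsv[...,2]>150)).astype('uint8'); w=np.zeros_like(m); x0,y0,x1,y1=win; w[y0:y1,x0:x1]=m[y0:y1,x0:x1]
    P=np.argwhere(w)[:,::-1]
    Q=np.array([onz(d,u,v,.01)[:2] for u,v in P]).astype('float32')
    r=cv2.minAreaRect(Q*1000); print(n,'stand',r)
    b,l=blobs(d)
    k=[i for i,bb in enumerate(b) if bb[0][2]>50][0]; lab=l==l[tuple(np.argwhere(l>0)[0])]
    n_,l_,s,c=cv2.connectedComponentsWithStats((l>0).astype('uint8'))
    j=[i for i in range(1,n_) if s[i][2]>50 and s[i][4]>400][0]
    Q=np.array([onz(d,u,v,.02)[:2] for v,u in np.argwhere(l_==j)]).astype('float32'); print('tray',cv2.minAreaRect(Q*1000))
E
```

```text
top stand ((520.3113403320312, 57.560462951660156), (279.8094177246094, 149.65354919433594), 83.0495834350586)
tray ((503.53125, -294.8443298339844), (189.7821502685547, 112.48927307128906), 3.7799739837646484)
side stand ((523.3721923828125, 60.513038635253906), (278.850830078125, 148.22311401367188), 83.18477630615234)
tray ((507.2184753417969, -282.3958435058594), (187.15367126464844, 132.69602966308594), 3.8653907775878906)
```

Call:
arm_command(targets=[[0, 0.3, -0.33, -0.08, 0, 0, 0.18], [0, 0.6, -0.66, -0.16, 0, 0, 0.36], [0, 0.84, -1, -0.25, 0, 0, 0.55], [0, 0.84, -1, -0.25, 0, 0, 0.55], [0, 0.84, -1, -0.25, 0, 0, 0.55], [0, 0.84, -1, -0.25, 0, 0, 0.55], [0, 0.84, -1, -0.25, 0, 0, 0.55], [0, 0.84, -1, -0.25, 0, 0, 0.55]])

```text
t: 0.87
eef_pos: [0.4102, 0.3738, 0.1561]
tcp_rot: [0.062, 0.998, -0.001, -0.0]
contact_force: [-0.3, -0.1, -0.2]
opening: 0.452
grip_force: 0.0
```

Call:
arm_command(targets=[[0, 0.42, -0.5, 0, 0, 0, 0], [0, 0.84, -1, 0, 0, 0, 0], [0, 0.84, -1, 0, 0, 0, 0], [0, 0.84, -1, 0, 0, 0, 0], [0, 0.84, -1, 0, 0, 0, 0], [0, 0.84, -1, 0, 0, 0, 0], [0, 0.84, -1, 0, 0, 0, 0], [0, 0.84, -1, 0, 0, 0, 0]])

```text
t: 1.53
eef_pos: [0.5783, 0.175, 0.1568]
tcp_rot: [0.061, 0.998, -0.0, 0.0]
contact_force: [-0.7, -0.8, 0.6]
opening: 0.002
grip_force: 0.0
```

Call:
arm_command(targets=[[0, 0, -0.13, 0, 0, 0, 0], [0, -0.005, -0.13, -0.15, 0, 0, 0], [0, -0.005, -0.13, -0.23, 0, 0, 0], [0, -0.005, -0.13, -0.28, 0, 0, 0], [0, -0.005, -0.13, -0.32, 0, 0, 0], [0, -0.005, -0.13, -0.36, 0, 0, 0], [0, -0.005, -0.13, -0.4, 0, 0, 0], [0, -0.005, -0.13, -0.43, 0, 0, 0], [0, -0.005, -0.13, -0.46, 0, 0, 0], [0, -0.005, -0.13, -0.48, 0, 0, 0], [0, -0.005, -0.13, -0.485, 0, 0, 0]])

```text
t: 2.45
eef_pos: [0.5752, 0.1509, 0.0593]
tcp_rot: [0.06, 0.998, -0.0, -0.0]
contact_force: [-0.6, -0.2, 0.4]
opening: 0.0
grip_force: 0.0
```

```bash
python3 - <<'E'
from h import *
d=snap('side'); print([b for b in blobs(d)[0] if b[1][1]>190])
im=d['img'][150:320,210:350,::-1]; cv2.imwrite('pics/p1.png',cv2.resize(im,None,fx=3.5,fy=3.5))
print(observe()['eef_pos'],observe()['contact_force'])
E
```

```text
[([316, 197, 10, 8, 59], [320.6, 200.6]), ([307, 243, 12, 10, 80], [312.5, 247.6])]
[0.57522388 0.1508733  0.05951683] [-0.11526891 -0.35001082  0.27142657]
```

View pics/p1.png

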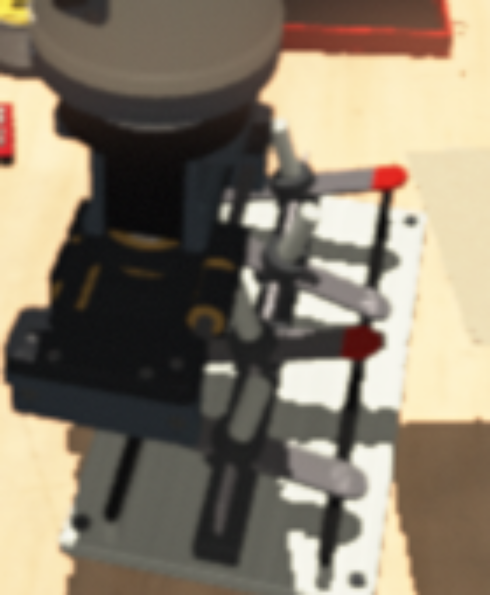

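```bash
python3 - <<'E'
from h import *
d=snap('side'); e=np.array([.12,.993]);n=np.array([.993,-.12]);C=np.array([.522,.059])
for s,g in((.096,1),(.032,-1),(-.03,1),(-.095,-1)):
  for up in(1,-1):
    a=np.radians(18)*up; r=65
    p=C+s*e-g*n*.0618; print(s,up,'plain tip',((proj(d,[*p,.05-up*.018+.003])-[210,150])*3.5).round(), 'shaft top',((proj(d,[*(C+s*e-g*n*.0148*up),.0955])-[210,150])*3.5).round())
E
```

```text
0.096 1 plain tip [364. 490.] shaft top [274. 384.]
0.096 -1 plain tip [372. 440.] shaft top [209. 372.]
0.032 1 plain tip [140. 345.] shaft top [235. 276.]
0.032 -1 plain tip [141. 295.] shaft top [296. 287.]
-0.03 1 plain tip [392. 304.] shaft top [314. 204.]
-0.03 -1 plain tip [400. 254.] shaft top [258. 195.]
-0.095 1 plain tip [191. 189.] shaft top [278. 120.]
-0.095 -1 plain tip [193. 141.] shaft top [332. 128.]
```

Predicted projections put R1's plain tip at (364,490) if still red-up and (372,440) if pressed; the crop shows it near (360,480), so it's barely tipped. I'll check the wrist view.

```bash
python3 - <<'E'
from h import *
snap('wrist','w1.png'); o=observe(); print(o['eef_pos'],o['contact_force'],o['t'])
E
```

```text
[0.57553376 0.15094313 0.06009628] [0.10768147 0.35095516 0.43284776] 2.6
```

View pics/w1.png

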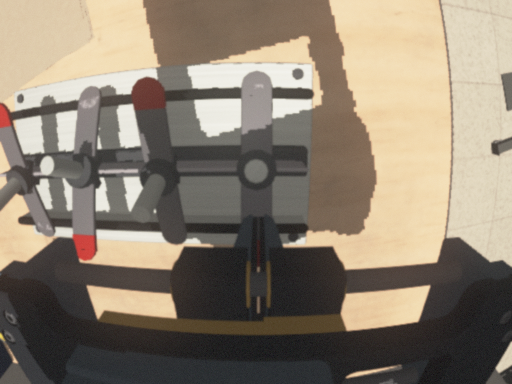

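The wrist view shows the finger (258,280) squarely on R1's blade and the shaft (257,170) seen end-on. It is tipped but maybe not fully, since the contact force is tiny, so I'll press lower until force shows.

Call:
arm_command(targets=[[0, 0, 0, -0.01, 0, 0, 0], [0, 0, 0, -0.015, 0, 0, 0], [0, 0, 0, -0.015, 0, 0, 0]])

```text
t: 2.85
eef_pos: [0.5754, 0.1509, 0.0569]
tcp_rot: [0.06, 0.998, 0.0, 0.0]
contact_force: [-0.6, -0.3, -0.2]
opening: 0.003
grip_force: 0.0
```

Call:
arm_command(targets=[[0, 0, 0, -0.01, 0, 0, 0], [0, 0, 0, -0.015, 0, 0, 0], [0, 0, 0, -0.015, 0, 0, 0]])

```text
t: 3.1
eef_pos: [0.5752, 0.1509, 0.0537]
tcp_rot: [0.06, 0.998, -0.0, -0.0]
contact_force: [-0.0, -0.4, 0.3]
opening: 0.006
grip_force: 0.0
```

```bash
python3 - <<'E'
from h import *
d=snap('side'); im=d['img'][150:320,210:350,::-1]; cv2.imwrite('pics/p2.png',cv2.resize(im,None,fx=3.5,fy=3.5))
print(observe()['eef_pos'],observe()['contact_force'])
E
```

```text
[0.57527473 0.15093745 0.05377287] [-0.43782279 -0.42045584  0.31589969]
```

View pics/p2.png

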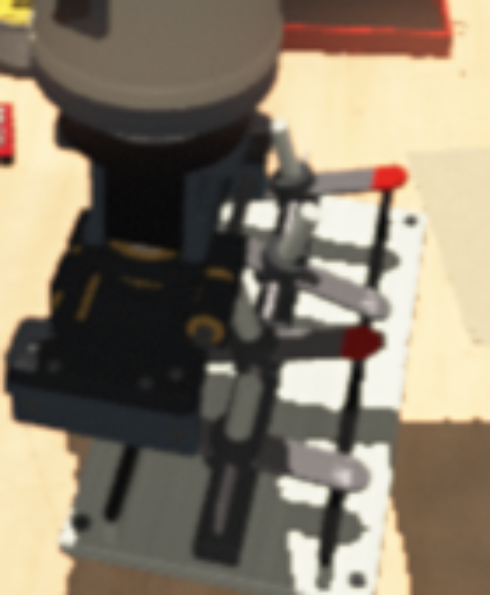

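The further press moved it: the plain tip rose to row ~470 and the shaft is near upright. The fingertips sit higher than I assumed, so I'll keep going until there is contact force.

Call:
arm_command(targets=[[0, 0, 0, -0.015, 0, 0, 0], [0, 0, 0, -0.03, 0, 0, 0], [0, 0, 0, -0.03, 0, 0, 0]])

```text
t: 3.4
eef_pos: [0.575, 0.1509, 0.0473]
tcp_rot: [0.06, 0.998, -0.0, -0.0]
contact_force: [-0.5, -0.8, -0.1]
opening: 0.005
grip_force: 0.0
```

Call:
arm_command(targets=[[0, 0, 0, -0.01, 0, 0, 0], [0, 0, 0, -0.02, 0, 0, 0], [0, 0, 0, -0.02, 0, 0, 0]])

```text
t: 3.65
eef_pos: [0.5752, 0.1509, 0.0435]
tcp_rot: [0.06, 0.998, -0.0, -0.0]
contact_force: [-0.6, -0.2, -0.5]
opening: 0.004
grip_force: 0.0
```

```bash
python3 - <<'E'
from h import *
d=snap('side'); im=d['img'][150:320,210:350,::-1]; cv2.imwrite('pics/p3.png',cv2.resize(im,None,fx=3.5,fy=3.5))
print(observe()['eef_pos'],observe()['contact_force'])
E
```

```text
[0.57520593 0.15092272 0.04366912] [0.83794908 0.51122673 0.0030984 ]
```

View pics/p3.png

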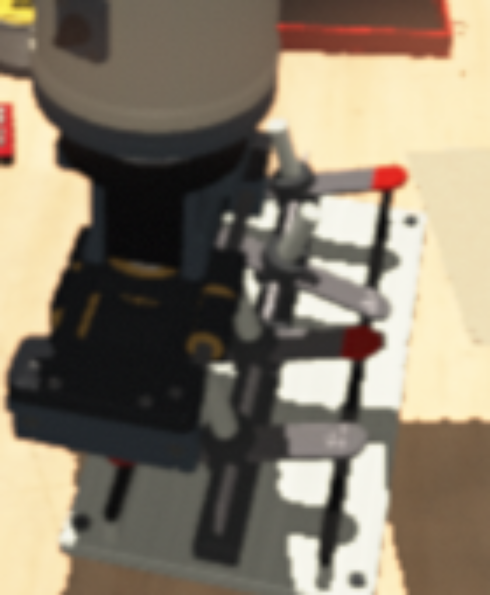

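Now fully down or nearly: plain tip at (360,438), prediction ~440. One more small press, then lift and check.

Call:
arm_command(targets=[[0, 0, 0, -0.01, 0, 0, 0], [0, 0, 0, -0.01, 0, 0, 0]])

```text
t: 3.87
eef_pos: [0.5753, 0.1509, 0.0417]
tcp_rot: [0.06, 0.998, -0.0, -0.0]
contact_force: [-0.4, -0.3, -0.2]
opening: 0.005
grip_force: 0.0
```

Call:
arm_command(targets=[[0, 0, 0, 0.06, 0, 0, 0], [0, 0, 0, 0.15, 0, 0, 0], [0, 0, 0, 0.3, 0, 0, 0], [0, 0, 0, 0.45, 0, 0, 0], [0, 0, 0, 0.55, 0, 0, 0], [0, 0, 0, 0.55, 0, 0, 0], [0, 0, 0, 0.55, 0, 0, 0]])

```text
t: 4.45
eef_pos: [0.576, 0.151, 0.153]
tcp_rot: [0.06, 0.998, 0.0, 0.001]
contact_force: [-0.5, -0.5, 0.3]
opening: 0.005
grip_force: 0.0
```

```bash
cat >> h.py <<'E'
e=np.array([.12,.993]);n=np.array([.993,-.12]);C=np.array([.522,.059])
SP=((.096,1),(.0328,-1),(-.0278,1),(-.0947,-1))
def status():
    for nm in('side','top'):
        d=snap(nm); B=[b for b in blobs(d,10)[0]]
        for i,(s,g) in enumerate(SP):
            for z,t in((.069,'UP'),(.038,'DOWN')):
                q=proj(d,[*(C+s*e+g*.049*n),z])
                for b in B:
                    if np.hypot(*(q-b[1]))<5: print(nm,'R%d'%(i+1),t,np.hypot(*(q-b[1])).round(1),b[0][4], onz(d,*b[1],z)[:2].round(3))
    o=observe(); print(o['eef_pos'].round(4),o['contact_force'].round(1),o['t'])
E
python3 -c "from h import *;status()"
```

```text
side R1 DOWN 3.8 84 [0.588 0.152]
side R2 UP 1.0 81 [0.478 0.099]
side R4 UP 0.7 58 [ 0.463 -0.027]
top R2 UP 1.1 62 [0.475 0.097]
top R2 DOWN 2.1 62 [0.476 0.102]
top R3 UP 0.7 59 [0.566 0.025]
top R3 DOWN 1.4 59 [0.57  0.027]
top R4 UP 1.4 68 [ 0.459 -0.03 ]
top R4 DOWN 1.0 68 [ 0.46  -0.029]
[0.5749 0.1508 0.1511] [-0.6 -0.4 -0.6] 4.55
```

R1 stays down, so it is sound. Now R2.

Call:
arm_command(targets=[[0, -0.15, -0.09, 0, 0, 0, 0], [0, -0.3, -0.18, 0, 0, 0, 0], [0, -0.46, -0.27, 0, 0, 0, 0], [0, -0.46, -0.27, -0.1, 0, 0, 0], [0, -0.46, -0.27, -0.22, 0, 0, 0], [0, -0.46, -0.27, -0.3, 0, 0, 0], [0, -0.46, -0.27, -0.37, 0, 0, 0], [0, -0.46, -0.27, -0.43, 0, 0, 0], [0, -0.46, -0.27, -0.48, 0, 0, 0], [0, -0.46, -0.27, -0.52, 0, 0, 0], [0, -0.46, -0.27, -0.55, 0, 0, 0], [0, -0.46, -0.27, -0.55, 0, 0, 0]])

```text
t: 5.55
eef_pos: [0.4825, 0.0969, 0.0405]
tcp_rot: [0.06, 0.998, -0.0, -0.001]
contact_force: [-0.7, -0.2, 0.2]
opening: 0.005
grip_force: 0.0
```

Call:
arm_command(targets=[[0, 0, 0, 0, 0, 0, 0], [0, 0, 0, 0.06, 0, 0, 0], [0, 0, 0, 0.15, 0, 0, 0], [0, 0, 0, 0.3, 0, 0, 0], [0, 0, 0, 0.45, 0, 0, 0], [0, 0, 0, 0.55, 0, 0, 0], [0, 0, 0, 0.55, 0, 0, 0], [0, 0, 0, 0.55, 0, 0, 0]])

```text
t: 6.22
eef_pos: [0.4842, 0.097, 0.1534]
tcp_rot: [0.06, 0.998, 0.0, 0.002]
contact_force: [-0.8, 0.2, -0.7]
opening: 0.005
grip_force: 0.0
```

```bash
python3 -c "from h import *;status()"
```

```text
side R1 DOWN 3.2 89 [0.587 0.151]
side R2 DOWN 2.4 81 [0.475 0.102]
side R3 UP 1.1 71 [0.569 0.026]
top R3 UP 0.7 59 [0.566 0.025]
top R3 DOWN 1.4 59 [0.57  0.027]
top R4 UP 1.3 69 [ 0.459 -0.03 ]
top R4 DOWN 0.9 69 [ 0.46  -0.029]
[0.483  0.0969 0.1517] [ 0.4  0.1 -0.5] 6.3167
```

R2 is sound too. Next is R3.

Call:
arm_command(targets=[[0, 0.13, -0.12, 0, 0, 0, 0], [0, 0.26, -0.24, 0, 0, 0, 0], [0, 0.39, -0.35, 0, 0, 0, 0], [0, 0.39, -0.35, -0.1, 0, 0, 0], [0, 0.39, -0.35, -0.22, 0, 0, 0], [0, 0.39, -0.35, -0.3, 0, 0, 0], [0, 0.39, -0.35, -0.37, 0, 0, 0], [0, 0.39, -0.35, -0.43, 0, 0, 0], [0, 0.39, -0.35, -0.48, 0, 0, 0], [0, 0.39, -0.35, -0.52, 0, 0, 0], [0, 0.39, -0.35, -0.55, 0, 0, 0], [0, 0.39, -0.35, -0.55, 0, 0, 0]])

```text
t: 7.32
eef_pos: [0.5607, 0.027, 0.0407]
tcp_rot: [0.06, 0.998, 0.0, -0.001]
contact_force: [-0.3, -0.2, -0.7]
opening: 0.004
grip_force: 0.2
```

Call:
arm_command(targets=[[0, 0, 0, 0, 0, 0, 0], [0, 0, 0, 0.06, 0, 0, 0], [0, 0, 0, 0.15, 0, 0, 0], [0, 0, 0, 0.3, 0, 0, 0], [0, 0, 0, 0.45, 0, 0, 0], [0, 0, 0, 0.55, 0, 0, 0], [0, 0, 0, 0.55, 0, 0, 0], [0, 0, 0, 0.55, 0, 0, 0]])

```text
t: 7.98
eef_pos: [0.5622, 0.0269, 0.1536]
tcp_rot: [0.06, 0.998, -0.0, 0.002]
contact_force: [0.1, 1.2, 0.1]
opening: 0.004
grip_force: 0.0
```

```bash
python3 -c "from h import *;status()"
```

```text
side R1 DOWN 3.2 96 [0.587 0.15 ]
side R2 DOWN 1.9 81 [0.475 0.101]
side R3 UP 1.3 61 [0.569 0.027]
side R4 UP 0.6 60 [ 0.463 -0.028]
top R2 UP 4.1 61 [0.47  0.092]
top R2 DOWN 2.7 61 [0.471 0.097]
top R4 UP 3.1 33 [ 0.457 -0.034]
top R4 DOWN 2.6 33 [ 0.458 -0.034]
[0.561  0.027  0.1516] [ 0.6 -0.2 -0.8] 8.0833
```

R3 tipped back, so it is the suspect. R4 is the cross-check and needs to go down anyway.

Call:
arm_command(targets=[[0, -0.15, -0.09, 0, 0, 0, 0], [0, -0.3, -0.18, 0, 0, 0, 0], [0, -0.47, -0.28, 0, 0, 0, 0], [0, -0.47, -0.28, -0.1, 0, 0, 0], [0, -0.47, -0.28, -0.22, 0, 0, 0], [0, -0.47, -0.28, -0.3, 0, 0, 0], [0, -0.47, -0.28, -0.37, 0, 0, 0], [0, -0.47, -0.28, -0.43, 0, 0, 0], [0, -0.47, -0.28, -0.48, 0, 0, 0], [0, -0.47, -0.28, -0.52, 0, 0, 0], [0, -0.47, -0.28, -0.55, 0, 0, 0], [0, -0.47, -0.28, -0.55, 0, 0, 0]])

```text
t: 9.08
eef_pos: [0.4666, -0.0289, 0.0407]
tcp_rot: [0.06, 0.998, 0.0, -0.001]
contact_force: [-0.7, -0.7, -0.1]
opening: 0.002
grip_force: 0.0
```

Call:
arm_command(targets=[[0, 0, 0, 0, 0, 0, 0], [0, 0, 0, 0.06, 0, 0, 0], [0, 0, 0, 0.15, 0, 0, 0], [0, 0, 0, 0.3, 0, 0, 0], [0, 0, 0, 0.45, 0, 0, 0], [0, 0, 0, 0.55, 0, 0, 0], [0, 0, 0, 0.55, 0, 0, 0], [0, 0, 0, 0.55, 0, 0, 0]])

```text
t: 9.75
eef_pos: [0.4682, -0.0292, 0.1533]
tcp_rot: [0.06, 0.998, -0.0, 0.002]
contact_force: [-0.5, 0.7, -0.5]
opening: 0.005
grip_force: 0.0
```

```bash
python3 -c "from h import *;status();d=snap('side');cv2.imwrite('pics/p4.png',cv2.resize(d['img'][150:320,210:350,::-1],None,fx=3.5,fy=3.5))"
```

```text
side R1 DOWN 3.1 90 [0.587 0.151]
side R2 DOWN 1.9 92 [0.475 0.1  ]
side R3 UP 1.1 73 [0.569 0.026]
side R4 DOWN 2.2 50 [ 0.459 -0.024]
top R1 UP 2.7 42 [0.58  0.143]
top R1 DOWN 1.2 42 [0.585 0.149]
[ 0.467  -0.029   0.1517] [-0.2  1.2  0.3] 9.85
```

View pics/p4.png

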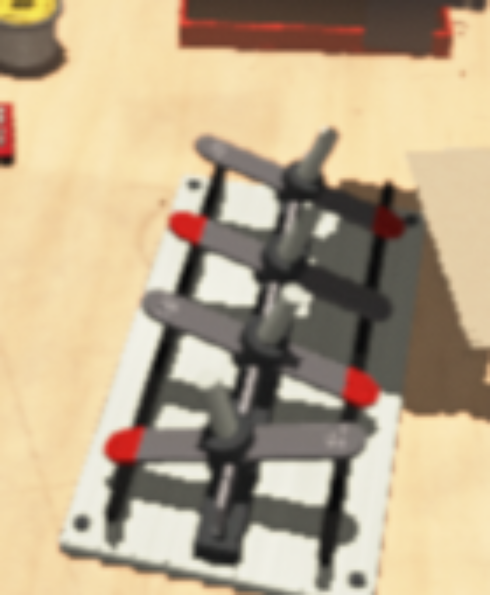

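All clear: R1, R2 and R4 have red ends down (crop (125,445), (360,388), (388,222)). R3 at (187,226) has its red end up, so it is the off-balance one. I'll go above its shaft, tilted along it, with the fingers half open.

Call:
arm_command(targets=[[0.44, 0.03, 0.11, 0.05, -0.025, -0.2, 0], [0.44, 0.06, 0.22, 0.05, -0.05, -0.4, 0], [0.44, 0.084, 0.323, 0.025, -0.075, -0.624, 0], [0.44, 0.084, 0.323, 0.025, -0.075, -0.624, 0], [0.44, 0.084, 0.323, 0.025, -0.075, -0.624, 0], [0.44, 0.084, 0.323, 0.025, -0.075, -0.624, 0], [0.44, 0.084, 0.323, 0.025, -0.075, -0.624, 0]])

```text
t: 10.48
eef_pos: [0.4848, 0.0349, 0.1568]
tcp_rot: [0.059, 0.986, -0.009, 0.156]
contact_force: [-0.1, -0.1, -0.3]
opening: 0.438
grip_force: 0.0
```

```bash
python3 - <<'E'
from h import *
snap('wrist','w2.png'); o=observe(); print(o['eef_pos'],o['opening'])
from scipy.spatial.transform import Rotation as R
print(R.from_quat(o['tcp_rot']).as_matrix().round(3))
E
```

```text
[0.48499052 0.03484719 0.15691423] 0.4401223021541099
[[-0.944  0.12   0.306]
 [ 0.114  0.993 -0.037]
 [-0.308 -0.    -0.951]]
```

View pics/w2.png

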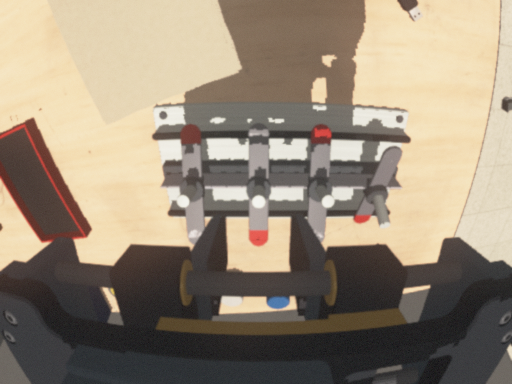

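The shaft top (258,200) is centred between the fingertips (~215 and ~303), and the neighbours are clear. Descend along the shaft and grip.

Call:
arm_command(targets=[[0.44, 0.03, -0.004, -0.09, 0, 0, 0], [0.44, 0.06, -0.007, -0.18, 0, 0, 0], [0.44, 0.09, -0.011, -0.28, 0, 0, 0], [0.44, 0.11, -0.013, -0.34, 0, 0, 0], [0.44, 0.123, -0.015, -0.38, 0, 0, 0], [0.44, 0.123, -0.015, -0.38, 0, 0, 0], [0.05, 0.123, -0.015, -0.38, 0, 0, 0], [0, 0.123, -0.015, -0.38, 0, 0, 0], [0, 0.123, -0.015, -0.38, 0, 0, 0], [0, 0.123, -0.015, -0.38, 0, 0, 0], [0, 0.123, -0.015, -0.38, 0, 0, 0], [0, 0.123, -0.015, -0.38, 0, 0, 0]], grip_force=20)

```text
t: 11.53
eef_pos: [0.509, 0.0326, 0.0814]
tcp_rot: [0.059, 0.986, -0.009, 0.157]
contact_force: [-0.5, -0.5, 5.2]
opening: 0.114
grip_force: 20.0
```

Call:
arm_command(targets=[[0, -0.01, 0, 0.03, 0, 0, 0], [0, -0.02, 0, 0.09, 0, 0, 0], [0, -0.04, 0, 0.2, 0, 0, 0], [0, -0.05, 0, 0.3, 0, 0, 0], [0, -0.05, 0, 0.45, 0, 0, 0], [0, -0.05, 0, 0.55, 0, 0, 0], [0, -0.05, 0, 0.55, 0, 0, 0], [0, -0.05, 0, 0.55, 0, 0, 0]])

```text
t: 12.2
eef_pos: [0.4991, 0.0326, 0.1921]
tcp_rot: [0.059, 0.986, -0.009, 0.157]
contact_force: [0.1, -0.3, -1.7]
opening: 0.111
grip_force: 20.0
```

```bash
python3 -c "
from h import *
status();d=snap('side','s5.png')"
```

```text
side R1 DOWN 3.1 90 [0.587 0.151]
side R2 DOWN 2.2 81 [0.475 0.101]
side R4 DOWN 1.7 46 [ 0.46  -0.025]
top R1 UP 3.5 51 [0.579 0.141]
top R1 DOWN 0.9 51 [0.584 0.147]
top R3 UP 4.7 79 [0.572 0.035]
[0.498  0.0326 0.1903] [-0.3  0.3 -0.5] 12.3
```

View pics/s5.png

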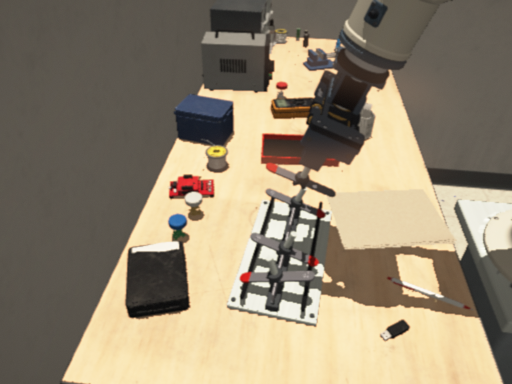

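R3 is held with the red end out at (272,168), and the other three are still down. Carry it to the tray while levelling it.

Call:
arm_command(targets=[[0, 0, -0.1, 0, 0.02, 0.15, 0], [0, 0, -0.25, 0, 0.04, 0.3, 0], [0, 0, -0.4, 0, 0.055, 0.45, 0], [0, 0.01, -0.55, 0, 0.075, 0.624, 0], [0, 0.02, -0.7, 0, 0.075, 0.624, 0], [0, 0.03, -0.85, 0, 0.075, 0.624, 0], [0, 0.03, -1, 0, 0.075, 0.624, 0], [0, 0.03, -1, 0, 0.075, 0.624, 0]])

```text
t: 13.02
eef_pos: [0.5047, -0.1719, 0.1894]
tcp_rot: [0.061, 0.998, -0.0, -0.001]
contact_force: [-0.7, -0.5, -1.0]
opening: 0.116
grip_force: 20.0
```

Call:
arm_command(targets=[[0, 0, -0.15, 0, 0, 0, 0.1], [0, 0, -0.3, -0.05, 0, 0, 0.2], [0, 0, -0.45, -0.15, 0, 0, 0.3], [0, 0, -0.58, -0.25, 0, 0, 0.37], [0, 0, -0.64, -0.4, 0, 0, 0.37], [0, 0, -0.64, -0.5, 0, 0, 0.37], [0, 0, -0.64, -0.58, 0, 0, 0.37], [0, 0, -0.64, -0.64, 0, 0, 0.37], [0, 0, -0.64, -0.67, 0, 0, 0.37], [0, 0, -0.64, -0.67, 0, 0, 0.37]])

```text
t: 13.85
eef_pos: [0.5037, -0.2945, 0.0548]
tcp_rot: [-0.033, 0.999, 0.001, -0.002]
contact_force: [-1.0, 0.7, -0.6]
opening: 0.115
grip_force: 20.0
```

```bash
python3 - <<'E'
from h import *
d=snap('side'); cv2.imwrite('pics/s6.png',cv2.resize(d['img'][60:230,230:400,::-1],None,fx=3.5,fy=3.5)); o=observe(); print(o['eef_pos'],o['contact_force'],o['opening'])
E
```

```text
[ 0.50429969 -0.29492946  0.05603812] [-0.0510107   0.11135023 -0.99893738] 0.11397893941949651
```

View pics/s6.png

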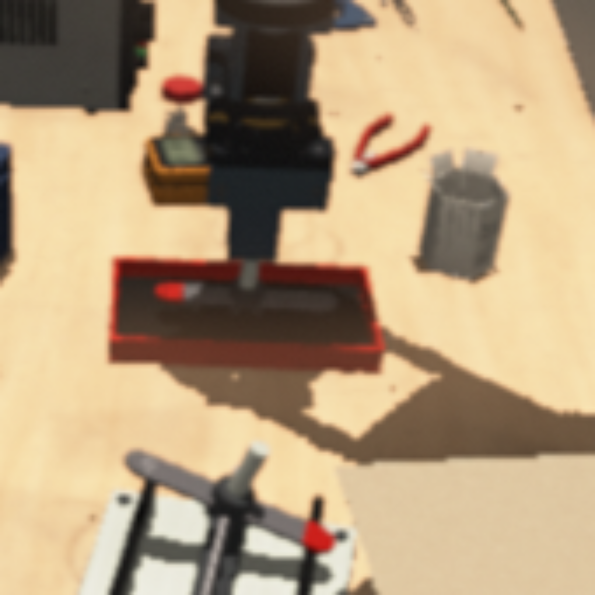

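R3 is level inside the tray, with the red end at crop (172,291). Lower gently to contact.

Call:
arm_command(targets=[[0, 0, 0, -0.015, 0, 0, 0], [0, 0, 0, -0.03, 0, 0, 0], [0, 0, 0, -0.045, 0, 0, 0], [0, 0, 0, -0.045, 0, 0, 0]])

```text
t: 14.23
eef_pos: [0.5047, -0.2954, 0.0477]
tcp_rot: [-0.033, 0.999, 0.0, -0.0]
contact_force: [-0.7, 1.3, -1.8]
opening: 0.117
grip_force: 20.0
```

Call:
arm_command(targets=[[0, 0, 0, -0.005, 0, 0, 0], [0, 0, 0, -0.01, 0, 0, 0], [0, 0, 0, -0.01, 0, 0, 0]])

```text
t: 14.48
eef_pos: [0.5048, -0.2955, 0.0459]
tcp_rot: [-0.033, 0.999, -0.0, 0.0]
contact_force: [-0.9, 0.0, -0.9]
opening: 0.116
grip_force: 20.0
```

Call:
arm_command(targets=[[0, 0, 0, -0.005, 0, 0, 0], [0, 0, 0, -0.01, 0, 0, 0], [0, 0, 0, -0.01, 0, 0, 0]])

```text
t: 14.73
eef_pos: [0.5052, -0.2957, 0.0441]
tcp_rot: [-0.033, 0.999, -0.0, 0.0]
contact_force: [0.6, 0.2, 4.0]
opening: 0.115
grip_force: 20.0
```

Call:
arm_command(targets=[[0, 0, 0, -0.005, 0, 0, 0], [0, 0, 0, -0.01, 0, 0, 0], [0, 0, 0, -0.01, 0, 0, 0]])

```text
t: 14.98
eef_pos: [0.5062, -0.2965, 0.0434]
tcp_rot: [-0.033, 0.999, -0.001, 0.002]
contact_force: [-0.2, 0.6, 20.8]
opening: 0.112
grip_force: 20.1
```

Seated on the floor. Release, lift and check.

Call:
arm_command(targets=[[0, 0, 0, 0.01, 0, 0, 0], [0.3, 0, 0, 0.01, 0, 0, 0], [0.4, 0, 0, 0.01, 0, 0, 0], [0.4, 0, 0, 0.01, 0, 0, 0], [0.4, 0, 0, 0.1, 0, 0, 0], [0.4, 0, 0, 0.25, 0, 0, 0], [0.4, 0, 0, 0.4, 0, 0, 0], [0.4, 0, 0, 0.6, 0, 0, 0], [0.4, 0, 0, 0.75, 0, 0, 0], [0.4, 0, 0, 0.75, 0, 0, 0], [0.4, 0, 0, 0.75, 0, 0, 0]])

```text
t: 15.9
eef_pos: [0.5055, -0.296, 0.1935]
tcp_rot: [-0.033, 0.999, -0.001, 0.001]
contact_force: [-0.3, 0.8, -0.7]
opening: 0.401
grip_force: 0.0
```

```bash
python3 - <<'E'
from h import *
status(); d=snap('side'); cv2.imwrite('pics/s7.png',cv2.resize(d['img'][70:320,200:400,::-1],None,fx=2.4,fy=2.4))
E
```

```text
side R1 DOWN 3.2 88 [0.587 0.151]
side R2 DOWN 1.9 83 [0.476 0.101]
side R4 DOWN 1.6 61 [ 0.46  -0.026]
top R1 UP 3.5 51 [0.579 0.141]
top R1 DOWN 0.9 51 [0.584 0.147]
top R2 UP 3.8 61 [0.47  0.093]
top R2 DOWN 2.5 61 [0.472 0.097]
top R4 UP 3.0 59 [ 0.455 -0.03 ]
top R4 DOWN 2.6 59 [ 0.456 -0.029]
[ 0.5043 -0.2951  0.1911] [-0.4  0.5 -1.2] 16.0
```

View pics/s7.png

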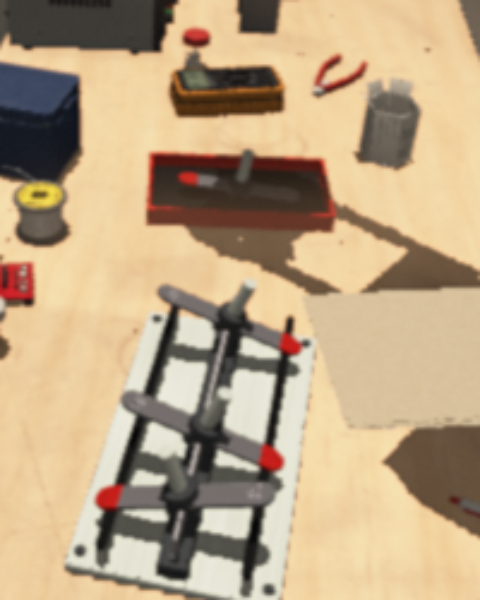

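The rotor stands on its hub in the tray with its shaft upright at (246,165). The three sound rotors have their red ends down, and the spool and jars are untouched.

```bash
python3 -c "
from h import *
print(hand_in())"
```

```text
the job is handed in; nothing more can be done
None
```

I handed the job in at about 16 s: the off-balance rotor (third from the robot's left) stands on its hub in the red tray, the three sound ones are on the knife edge with red ends down, and the spool and jars were not touched; `hand_in()` returned no verdict.

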